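# Uncap the press-fit pot and hold the cast bracket arm level over it

## Robot

A 7-joint arm with a two-finger parallel gripper is mounted at the origin on the work surface. World frame = base frame: x ahead of the robot, y to its left, z up, the work surface at z = 0. Lengths are in m, angles in rad, forces in N, time in s.
With the tool pointing down it reaches from about 0.4 to 0.85 m from the base axis. Payload 10.4 kg.
Tool frame: the origin (TCP) lies at the centre of the arm's flange, where the gripper is bolted on; the fingertips stand 182 mm ahead of it and the grasp point (between the pads) lies 164 mm ahead of it (arm.finger_overhang is the distance from the TCP to the fingertips, in m); z points along the fingers, y is the direction in which the jaws open and shut (so a half turn about z gives the same grasp; the last joint's range is limited). The gripper opens to 87 mm and grips with 3 to 60 N. Pads are 19 mm wide; open, the fingers measure 117 mm over their backs; the gripper's body (75 mm by 190 mm) begins 51 mm behind the grasp point.
Start: joints at [-1.339, 0.332, -0.065, 1.46, 0.022, 1.35, -0.088], TCP at [0.158, 0.605, 0.405] pointing down, gripper open.
Joint ranges: [-2.6, 2.6], [-0.5, 2.12], [-1.47, 1.34], [0.16, 2.42], [-1.27, 4.41], [0.06, 2.06], [-2.6, 2.6]. Speed limits (rad/s): [2.22, 2.22, 2.79, 2.79, 3.14, 3.14, 3.14].

## Interface

Orientations are given as a rotation vector (axis times angle).
In Python, from plant import arm gives the robot as it stands.
- The arm moves only by the shell command python3 -m creep 'ROWS' [FORCE]. ROWS is JSON, a list of rows, each a list of 7 numbers: the closure in counts, from 0 (fully open) to 255 (shut), then the shift along the tool's x, y, z in m, then the turn, a rotation vector about the tool's x, y, z in rad. In form: [[grip, tx, ty, tz, wx, wy, wz], ...]. A call has 1 to 8 rows; each row is the pose to reach, as a shift and turn from the pose commanded when the call began, along the tool's axes at that moment; what a row does not reach only later rows make up. A row lasts 1/8 s, in which the tool goes at most 62.5 mm and 10.7 degrees, less where a joint would pass 70% of its speed; a pose out of reach is approached as far as the arm can. A call with a gripper value outside its range is refused whole. The fingers move at their own pace and stop on an object; FORCE is the grip in N (left out, the last holds). Time passes only in rows, so rows that repeat a pose let the fingers close. It gives the time, the measured TCP pose, the force and the opening at its end, in the units of the state.
- arm.sense(): the state, without advancing time (a new reading comes with each control period).
- arm.grab_frame(name): name is "scene" or "side" or "wrist"; returns a dict with "img" (400x640x3 uint8, red, green, blue), "range_z" (400x640 float32, m along the optical axis (not along the pixel's ray), 0 where there is no reading), "intrinsics" (3x3 intrinsics, pixels), "R" (3x3) and "t" (3): a world point X has camera coordinates R X + t; the wrist camera has in their place "T_tool_cam" (4x4, takes a point from camera to tool coordinates, whose origin is the TCP and whose axes are the flange's). Camera axes: x right, y down, z forward; pixel columns grow to the right and rows downward; lengths in m; the calibration is good to about 2 mm. The wrist camera is an equidistant fisheye: a pixel r from the principal point sees the ray r / f radians off the axis. A picture is of the moment at which its call begins: read the wrist's pose just before it.
- arm.close_job(): hands the job in, once; it reports no verdict.
The state is a dict: "time": time; "joint_pos": joint angles; "joint_velocities": joint speeds; "tau": joint torques, N m; "ee_pos": TCP position; "orientation": TCP orientation; "wrist_force": force on the tool from outside, world axes, zero at the start; "wrist_torque": the same for the moment, N m; "gripper_width": opening from 0.0 (shut) to 1.0 (fully open).
Only numpy, scipy, OpenCV 4.12 (cv2) and the standard library are available. Lean on these libraries where they do the work, as an engineer would, in place of code of your own. Each camera call takes 0.05 s, during which the arm holds its last target. There are 200 camera calls.

## Task

Unscrew the captive cap of the press-fit pot a good quarter turn anticlockwise without moving its link, then swing it fully aside on the link. Then lift the cast bracket arm off its stand by its balance point and finish while still holding it there: level and still, its pin straight above the open mouth of the pot and about 35 mm clear of it. Leave the other things on the bench where they are.

Things in the scene. Friction and masses are not known exactly. Their poses are not given: they have to be found in the camera images.
- pot: Press-fit pot, fixed to the bench: round aluminium pot, diameter 100 mm, on a steel base plate 215 x 150 x 8 mm (plate from 85 mm behind to 130 mm ahead of the pot along x). Origin on the pot's axis at bench level, z up; its x points from the pot's axis to the post of the cap's link, 75 mm away. It may stand left or right of the robot's centre line, turned up to 0.5 rad.
- pot_mouth (a point): Centre of the pot's open mouth at its rim, 60 mm above the bench. The neck is 46 mm across outside, the opening 36 mm; it is covered by the cap at the start.
- link (a joint): Flat steel swing link, 5 mm thick, 75 mm from its post to the cap's axis, that carries the cap just over the neck. Value in rad: 0 = cap over the mouth (start), grows clockwise seen from above, stop at 1.6; fully aside means beyond 1.0. Dry friction of 0.06 N m: it stays where it is left.
- link_pivot (a point): Top of the link's vertical post, the axis about which the link swings, 72.5 mm above the bench.
- cap (a joint): Turn of the black screw cap on its link, rad: 0 = tight, grows anticlockwise seen from above, to 6.28 (it does not rise). Starts between 0 and 0.2; unscrewed at 1.2 or more, to be reached while the link is still at 0 (below 0.15). Friction 0.06 N m. If the tool keeps its yaw while swinging the link, this value just grows further.
- cap_top (a point): Centre of the cap's top face, 96.5 mm above the bench. The ribbed cap is 46 mm across and 30 mm high, with the link's flat bar just under it on the post's side; it can be gripped across any diameter from above with the fingertips stopping 5 mm above its lower edge.
- stand: Black plastic stand, fixed to the bench: base plate 235 x 70 x 8 mm, a square tube (38 mm wide, 22 mm bore) under the bracket arm's boss and a slotted post 165 mm from it under the bar's light end, both 48 mm high. The slot's cheeks rise 8 mm beside the bar with 4 mm play each side. Origin on the tube's axis at bench level; its x points from the post to the tube.
- bracket: Loose die-cast loudspeaker bracket arm, bare metal, 0.4 to 0.6 kg, level on the stand. Straight bar 16 mm wide, 14 mm high; heavy round boss (40 mm across, top 18 mm above the bar's top, underside flush with the bar's) at one end, small eye (26 mm across) 200 mm away at the other. Origin on the boss's axis at mid-height of the bar; x along the bar, away from the eye; z up.
- bracket_balance (a point): Balance point of the bracket arm: in the middle of the bar's section, 56 mm from the boss's axis towards the eye (not the middle of the bar). At the start 55 mm above the bench.
- bracket_pin (a point): Lower tip of the pin, 12 mm thick, that points 20 mm down from under the boss, on its axis, 27 mm below the middle of the bar. It starts inside the stand's tube: lift straight up by 30 mm or more to clear it.
- tumbler: Bystander: steel bottle 68 mm across, 150 mm high; origin under its centre.
- tape: Bystander: roll of yellow tape lying flat, 100 mm across, 24 mm high; origin under its centre.
- driver: Bystander: red-handled screwdriver lying across the bench's far side, about 200 mm long.
- housings: Bystander: white plastic tray 160 x 120 x 50 mm with black housings; origin under its centre.

How it is judged:
On the way, in this order (a step that is already met when the one before it is completed fails the run):
1. the cap is unscrewed (1.2 rad or more) with the link still over the mouth (value of joint cap above 1.2 rad and value of joint link below 0.15 rad), for 0.1 s.
2. the cap is swung aside on its link (beyond 1.0 rad) (value of joint link above 1 rad), for 0.2 s.
3. the bracket arm is lifted clear of its stand (height (world z) of bracket_pin above 0.055 m and contact force between bracket and stand below 0.2 N and contact force between the fingers and bracket above 2 N), for 0.2 s.
At the end, for the whole second after the job is handed in: Link beyond 1.0 rad; arm gripped within 20 mm of its balance point along the bar, touching neither pot, cap nor stand, within 0.09 rad of level, still (under 0.03 m/s, 0.2 rad/s); pin tip within 12 mm horizontally of the mouth's centre and 15 to 60 mm above it (value of joint link above 1 rad and horizontal distance between bracket_pin and pot_mouth below 0.012 m and z of bracket_pin in the frame of pot_mouth between 0.015 and 0.06 m and angle between bracket's own z axis and vertical below 0.09 rad and x of the grasp point in the frame of bracket_balance between -0.02 and 0.02 m and contact force between the fingers and bracket above 2 N and contact force between bracket and pot below 0.2 N and contact force between bracket and stand below 0.2 N and linear speed of bracket below 0.03 m/s and angular speed of bracket below 0.2 rad/s); the arm keeps its last pose, push and grip.
It fails at once if a bystander is moved by more than 30 mm (distance of any of tumbler, tape, driver, housings from where it was at the start of the episode above 0.03 m).
It also fails if it takes over 61 s, if anything falls off the work surface, if the arm or the gripper's body presses on something with over 40 N, if the wrist force passes 120 N, or if a joint passes its speed limit or range.

## Working session

There is one attempt and no reset: what is moved stays moved. The work goes in short steps, Python scripts to look and compute and a shell command to move; the robot and the scene stay as the last step left them, time stands still between calls to the robot, and variables do not carry over. Pictures are saved under pics/ and viewed, about 8 in all and at most 12, crops included, and the job is handed in when it is done.

```bash
ls; mkdir -p pics; cat > h.py <<'E'
import numpy as np, cv2
from plant import arm
from scipy.spatial.transform import Rotation as Ro
def cloud(f):
    K=f["intrinsics"];z=f["range_z"];v,u=np.mgrid[0:400,0:640]
    c=np.stack([(u-K[0,2])/K[0,0]*z,(v-K[1,2])/K[1,1]*z,z],-1)
    return (c-f["t"])@f["R"]
def save(n,im): cv2.imwrite("pics/"+n,im[...,::-1])
E
python3 - <<'E'
from h import *
s=arm.sense();print(s["ee_pos"],s["orientation"],s["gripper_width"],s["time"],arm.finger_overhang)
for n in("scene","side"):
    f=arm.grab_frame(n);np.savez(n+".npz",**f);save(n+"0.png",f["img"]);print(n,-f["R"].T@f["t"])
E
```

```text
pics
[0.15748565 0.60470194 0.40398397] [-3.99001987e-01 -3.11606220e+00  2.13452997e-03] 1.0036116395079133 0.0 0.1822
scene [ 1.15598301 -0.14872763  0.95150379]
side [-0.24053157 -1.13830623  1.01280458]
```

View pics/scene0.png

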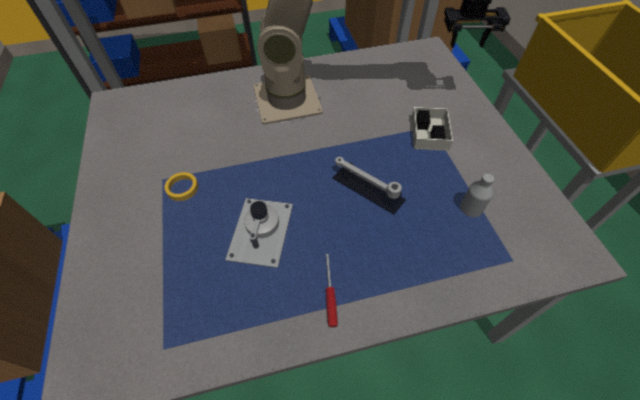

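View pics/side0.png

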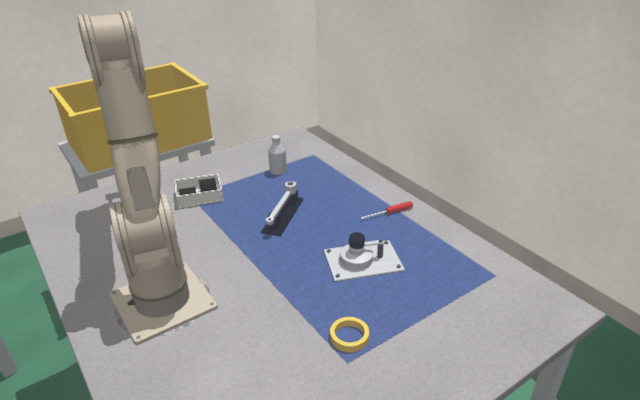

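The scene view shows the pot with its black cap at (259,210), the link's post at (255,243) and the bracket running from its eye (339,161) to its boss (394,188). The side view shows the cap at (357,241), the post at (381,250), the boss at (290,186) and the eye at (269,221).

```bash
python3 - <<'E'
from h import *
for n,cap,post,br in(("scene",(235,190,285,255),(245,233,268,252),(325,150,410,212)),("side",(340,228,395,275),(374,238,390,262),(255,175,305,240))):
    f=dict(np.load(n+".npz"));P=cloud(f);im=f["img"].astype(int)
    hsv=cv2.cvtColor(f["img"],cv2.COLOR_RGB2HSV)
    def box(b): m=np.zeros((400,640),bool);m[b[1]:b[3],b[0]:b[2]]=1;return m
    print(n,"bench z",np.median(P[300:330,200:300,2]) if n=="scene" else np.median(P[320:340,420:450,2]))
    m=box(cap)&(abs(P[...,2]-.0965)<.008);q=P[m]
    (c,r)=cv2.minEnclosingCircle(q[:,:2].astype(np.float32));print("cap",m.sum(),q.mean(0),c,r)
    m=box(post)&(P[...,2]>.04)&(hsv[...,2]<110);q=P[m];print("post",m.sum(),q.mean(0) if len(q) else 0,q.max(0) if len(q) else 0)
    m=box(cap)&(abs(P[...,2]-.004)<.008)
    m=box(br)&(P[...,2]>.054)&(P[...,2]<.1);q=P[m]
    t=q[q[:,2]>.072];print("boss top",len(t),t.mean(0),cv2.minEnclosingCircle(t[:,:2].astype(np.float32)))
    b=q[q[:,2]<.070];print("bar",len(b),b.mean(0),np.median(b[:,2]))
    l=cv2.fitLine(b[:,:2].astype(np.float32),cv2.DIST_HUBER,0,.01,.01).ravel();print("line",l,np.ptp((b[:,:2]-l[2:])@l[:2]))
    e=(b[:,:2]-l[2:])@l[:2];print("ends",l[2:]+l[:2]*e.min(),l[2:]+l[:2]*e.max())
    big=cv2.resize(f["img"][(140 if n=="scene" else 170):(275 if n=="scene" else 290),(220 if n=="scene" else 250):(415 if n=="scene" else 415)],None,fx=4,fy=4,interpolation=cv2.INTER_CUBIC);save(n+"c.png",big)
E
```

```text
scene bench z -0.00015471023335382928
cap 198 [ 0.54623688 -0.1821716   0.09487419] (0.5447028875350952, -0.1827269047498703) 0.0241717379540205
post 48 [ 0.61703546 -0.21100796  0.05993403] [ 0.62249228 -0.20225972  0.07510577]
boss top 130 [0.56553682 0.21513564 0.07960193] ((0.562775194644928, 0.21733255684375763), 0.020612481981515884)
bar 389 [0.48297679 0.15021733 0.0605041 ] 0.06081147350328848
line [0.81383735 0.5810927  0.47996736 0.14733674] 0.23174371686441184
ends [0.39560462 0.08710041] [0.58420631 0.221765  ]
side bench z -0.0001202343079395473
cap 144 [ 0.53889726 -0.18480732  0.09579615] (0.538091778755188, -0.18024584650993347) 0.027149759232997894
post 35 [ 0.60593442 -0.21682999  0.05344171] [ 0.61310022 -0.21113897  0.07522569]
boss top 73 [0.5578337  0.21155019 0.08042794] ((0.5567282438278198, 0.2146805226802826), 0.020980406552553177)
bar 259 [0.47269854 0.14642731 0.06168742] 0.061897896641648534
line [0.80384743 0.5948356  0.44763234 0.1268416 ] 0.2178179777800807
ends [0.39092938 0.08488222] [0.5660218  0.21444811]
```

View pics/scenec.png

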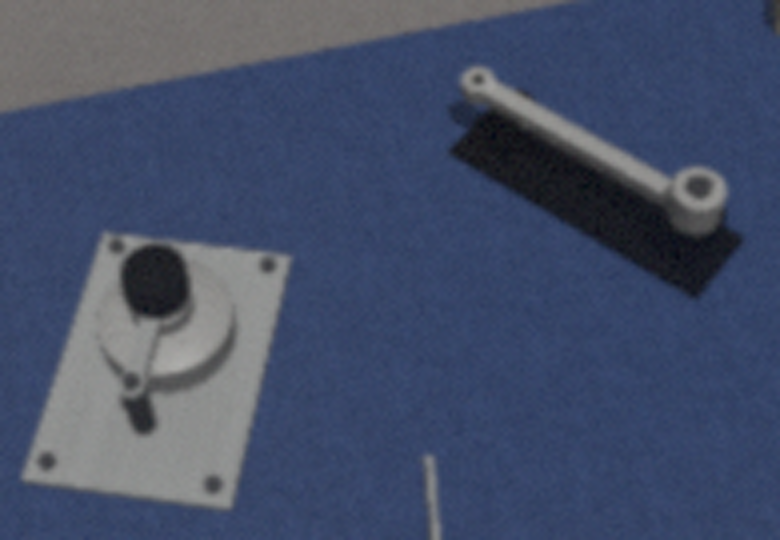

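The crop puts the base plate's corners at about (103,232), (292,256), (233,509) and (22,480) in crop pixels. The post's screw is at (131,381), the boss hole at (698,186) and the eye hole at (478,79).

```bash
cat >> h.py <<'E'
def ray(f,uv,z):
    d=np.linalg.inv(f["intrinsics"])@[uv[0],uv[1],1]@f["R"];c=-f["R"].T@f["t"];return (c+d*(z-c[2])/d[2])[:2]
def rel(pos,yyaw):
    s=arm.sense();R=Ro.from_rotvec(s["orientation"])
    y=np.array([np.cos(yyaw),np.sin(yyaw),0]);z=np.array([0,0,-1.]);T=np.c_[np.cross(y,z),y,z]
    print("t",s["time"],"now",s["ee_pos"].round(4),"F",np.round(s["wrist_force"],1),"j",np.round(s["joint_pos"],2))
    print("shift",(R.inv().apply(np.array(pos)-s["ee_pos"])).round(4),"turn",(R.inv()*Ro.from_matrix(T)).as_rotvec().round(3))
E
python3 - <<'E'
from h import *
f=dict(np.load("scene.npz"))
g=lambda u,v,z:ray(f,(u/4+220-.4,v/4+140-.4),z)
c=np.array([g(*p,.008) for p in((103,232),(292,256),(233,509),(22,480))]);print(c.round(4),[np.linalg.norm(c[i]-c[i-1]).round(3) for i in range(4)])
r=cv2.minAreaRect(c.astype(np.float32));ctr=c.mean(0);d=(c[2]+c[3]-c[0]-c[1]);d/=np.linalg.norm(d);print("pot",ctr-d*.0225,"yaw",np.arctan2(d[1],d[0]))
print("post",g(131,381,.0735),"boss",g(698,186,.08),"eye",g(478,79,.062),"cap",g(155,282-9,.0965))
rel((.541,-.182,.40),-1.05)
E
```

```text
[[ 0.4364 -0.218 ]
 [ 0.4963 -0.0796]
 [ 0.6937 -0.1623]
 [ 0.6351 -0.3012]] [np.float64(0.215), np.float64(0.151), np.float64(0.214), np.float64(0.151)]
pot [ 0.54463475 -0.18161468] yaw -0.39676101366543937
post [ 0.6155088  -0.21128908] boss [0.56112559 0.21590405] eye [0.40437412 0.09388292] cap [ 0.54811905 -0.18113405]
t 0.1 now [0.1575 0.6047 0.404 ] F [-0.4 -0.2 -1. ] j [-1.34  0.33 -0.06  1.46  0.02  1.35 -0.09]
shift [-0.5694 -0.6646  0.0049] turn [-1.000e-03  2.000e-03  2.366e+00]
```

```bash
python3 -m creep '[[0,-0.57,-0.664,0,0,0,2.37],[0,-0.57,-0.664,0,0,0,2.37],[0,-0.57,-0.664,0,0,0,2.37],[0,-0.57,-0.664,0,0,0,2.37],[0,-0.57,-0.664,0,0,0,2.37],[0,-0.57,-0.664,0,0,0,2.37],[0,-0.57,-0.664,0,0,0,2.37],[0,-0.57,-0.664,0,0,0,2.37]]' 40
python3 -c "
from h import *
rel((.543,-.182,.40),-1.05)"
```

```text
time: 1.1
ee_pos: [0.3774, 0.1535, 0.4047]
orientation: [-2.422, -2.0, -0.001]
wrist_force: [1.0, 0.3, 0.5]
gripper_width: 0.999
t 1.1 now [0.3774 0.1535 0.4047] F [1.  0.3 0.5] j [-0.89 -0.19  0.35  2.    0.07  1.32 -0.75]
shift [-0.2982  0.226   0.0045] turn [-0.    -0.001  0.86 ]
```

```bash
python3 -m creep '[[0,-0.298,0.226,0.004,0,0,0.86],[0,-0.298,0.226,0.004,0,0,0.86],[0,-0.298,0.226,0.004,0,0,0.86],[0,-0.298,0.226,0.004,0,0,0.86],[0,-0.298,0.226,0.004,0,0,0.86],[0,-0.298,0.226,0.004,0,0,0.86],[0,-0.298,0.226,0.004,0,0,0.86],[0,-0.298,0.226,0.004,0,0,0.86]]' 40
python3 -c "
from h import *
rel((.543,-.182,.40),-1.05)
s=arm.sense();f=arm.grab_frame('wrist');np.savez('w1.npz',p=s['ee_pos'],o=s['orientation'],**f);save('w1.png',f['img']);print(f['T_tool_cam'].round(3),f['intrinsics'])"
```

```text
time: 2.1
ee_pos: [0.5446, -0.1783, 0.4002]
orientation: [-3.033, -0.817, 0.002]
wrist_force: [0.1, 0.5, -0.0]
gripper_width: 1.0
t 2.1 now [ 0.5446 -0.1783  0.4002] F [ 0.1  0.5 -0. ] j [-0.43  0.27  0.8   1.64 -0.2   1.31 -0.64]
shift [-0.0033  0.0024  0.0002] turn [-0.001  0.001  0.006]
[[-0.    -0.963 -0.268  0.072]
 [ 1.    -0.    -0.     0.   ]
 [ 0.    -0.268  0.963  0.02 ]
 [ 0.     0.     0.     1.   ]] [[309.70691629   0.         318.02544998]
 [  0.         309.70691629 200.46139512]
 [  0.           0.           1.        ]]
```

View pics/w1.png

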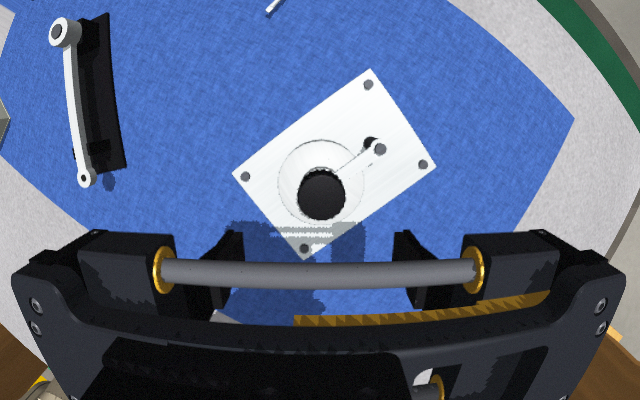

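The wrist view shows the cap at about (321,194), the post's screw at (380,149), the boss hole at (60,33) and the eye hole at (84,178). The bracket is next to the stand's base plate, as in the scene view.

```bash
cat >> h.py <<'E'
def wrays(f,u,v,p,o):
    K=f["intrinsics"];a=np.stack([(np.asarray(u)-K[0,2])/K[0,0],(np.asarray(v)-K[1,2])/K[1,1]],-1).astype(float);r=np.linalg.norm(a,axis=-1,keepdims=True)
    d=np.concatenate([a/np.maximum(r,1e-9)*np.sin(r),np.cos(r)],-1);R=Ro.from_rotvec(o).as_matrix();T=f["T_tool_cam"]
    return p+R@T[:3,3], d, R@T[:3,:3]
def wpt(f,u,v,z):
    c,d,R=wrays(f,u,v,f["p"],f["o"]);d=d@R.T;return c+d*((z-c[2])/d[...,2])[...,None]
def wcloud(f):
    v,u=np.mgrid[0:400,0:640];c,d,R=wrays(f,u,v,f["p"],f["o"]);return c+(d/d[...,2:]*f["range_z"][...,None])@R.T
E
python3 - <<'E'
from h import *
f=dict(np.load("w1.npz"));P=wcloud(f)
m=np.zeros((400,640),bool);m[150:225,285:355]=1;m&=abs(P[...,2]-.0965)<.005;q=P[m]
print("cap",m.sum(),q.mean(0),cv2.minEnclosingCircle(q[:,:2].astype(np.float32)))
for n,u,v,z in(("post",380,149,.0735),("boss",60,33,.08),("eye",84,178,.062)):print(n,wpt(f,np.array(u),np.array(v),z).round(4))
c=wpt(f,np.array([233,371,436,304]),np.array([172,69,166,262]),.008)[:,:2];print(c.round(4))
d=c[1]+c[2]-c[0]-c[3];d/=np.linalg.norm(d);print("pot",c.mean(0)-d*.0225,np.arctan2(d[1],d[0]))
E
```

```text
cap 1758 [ 0.54319078 -0.18223182  0.09610588] ((0.5423901081085205, -0.1829594373703003), 0.024038493633270264)
post [ 0.6107 -0.2116  0.0735]
boss [0.5607 0.2074 0.08  ]
eye [0.4036 0.0918 0.062 ]
[[ 0.4958 -0.0835]
 [ 0.6893 -0.1668]
 [ 0.6322 -0.3009]
 [ 0.4338 -0.2207]]
pot [ 0.54202802 -0.18430565] -0.3953895081970943
```

```bash
python3 -m creep '[[0,-0.003,0.0025,0.06,0,0,0],[0,-0.003,0.0025,0.115,0,0,0],[0,-0.003,0.0025,0.145,0,0,0],[0,-0.003,0.0025,0.145,0,0,0]]' 40
python3 -c "
from h import *
rel((.5428,-.1822,.255),-1.05)"
```

```text
time: 2.65
ee_pos: [0.5427, -0.1805, 0.2545]
orientation: [-3.03, -0.821, 0.004]
wrist_force: [0.6, 0.0, 0.5]
gripper_width: 1.0
t 2.65 now [ 0.5427 -0.1805  0.2545] F [0.6 0.  0.5] j [-0.36  0.43  0.73  1.8  -0.33  1.04 -0.54]
shift [-0.0008  0.0015 -0.0005] turn [-0.003  0.002  0.008]
```

```bash
python3 -m creep '[[0,-0.001,0.001,0,0,0,0],[255,-0.001,0.001,0,0,0,0],[255,-0.001,0.001,0,0,0,0],[255,-0.001,0.001,0,0,0,0],[255,-0.001,0.001,0,0,0,0],[255,-0.001,0.001,0,0,0,0]]' 40
python3 -c "
from h import *
rel((.5428,-.1822,.255),-1.05)"
```

```text
time: 3.4
ee_pos: [0.5427, -0.1833, 0.2555]
orientation: [-3.032, -0.818, 0.002]
wrist_force: [-4.3, 5.4, 4.3]
gripper_width: 0.521
t 3.4 now [ 0.5427 -0.1833  0.2555] F [-4.3  5.4  4.3] j [-0.35  0.43  0.74  1.8  -0.33  1.04 -0.54]
shift [ 0.0006 -0.0009  0.0005] turn [-0.002  0.001  0.006]
```

```bash
python3 -m creep '[[255,0,0,0,0,0,-0.15],[255,0,0,0,0,0,-0.3],[255,0,0,0,0,0,-0.45],[255,0,0,0,0,0,-0.6],[255,0,0,0,0,0,-0.75],[255,0,0,0,0,0,-0.9],[255,0,0,0,0,0,-1.05],[255,0,0,0,0,0,-1.2]]' 40
python3 -c "
from h import *
rel((.5428,-.1822,.255),0.45)"
```

```text
time: 4.4
ee_pos: [0.5431, -0.1833, 0.2557]
orientation: [-2.035, -2.393, -0.001]
wrist_force: [-0.0, 3.2, 1.4]
gripper_width: 0.522
t 4.4 now [ 0.5431 -0.1833  0.2557] F [-0.   3.2  1.4] j [-0.17  0.38  0.5   1.79 -0.21  1.03  0.57]
shift [ 0.0012 -0.0001  0.0007] turn [ 0.    -0.001 -0.289]
```

```bash
python3 -m creep '[[255,0,0,0,0,0,-0.15],[255,0,0,0,0,0,-0.3],[255,0,0,0,0,0,-0.34],[255,0,0,0,0,0,-0.34],[255,0,0,0,0,0,-0.34]]' 40
python3 - <<'E'
from h import *
rel((.5428,-.1822,.255),0.45)
s=arm.sense();print(s["wrist_torque"]);R=Ro.from_rotvec(s["orientation"]).inv();y=R.inv().apply([0,1,0]);print("yaw",np.arctan2(y[1],y[0]))
c=np.array([.5428,-.1822]);a=-.396
p=c+.075*np.array([np.cos(a),np.sin(a)])
for k in range(1,12):
    th=np.pi+a-.13*k; w=p+.075*np.array([np.cos(th),np.sin(th)])-c
    print(k,(.13*k),R.apply([*w,0]).round(4))
E
```

```text
time: 5.03
ee_pos: [0.5432, -0.1833, 0.2557]
orientation: [-1.61, -2.697, -0.001]
wrist_force: [1.3, 4.8, 0.8]
gripper_width: 0.521
t 5.025 now [ 0.5432 -0.1833  0.2557] F [1.3 4.8 0.8] j [-0.12  0.37  0.44  1.79 -0.18  1.02  0.88]
shift [0.0012 0.0002 0.0007] turn [ 0.    -0.     0.044]
[ 0.86553996 -0.20246018 -0.00626863]
yaw 0.49440718166980246
1 0.13 [0.0056 0.008  0.    ]
2 0.26 [0.0102 0.0166 0.    ]
3 0.39 [0.0136 0.0257 0.    ]
4 0.52 [0.0157 0.0352 0.    ]
5 0.65 [0.0167 0.0449 0.    ]
6 0.78 [0.0163 0.0546 0.    ]
7 0.91 [0.0147 0.0643 0.    ]
8 1.04 [0.0119 0.0736 0.    ]
9 1.17 [0.0079 0.0825 0.    ]
10 1.3 [0.0028 0.0907 0.    ]
11 1.4300000000000002 [-0.0034  0.0983  0.    ]
```

```bash
python3 -m creep '[[255,0.0056,0.008,0,0,0,0],[255,0.0102,0.0166,0,0,0,0],[255,0.0136,0.0257,0,0,0,0],[255,0.0157,0.0352,0,0,0,0],[255,0.0167,0.0449,0,0,0,0],[255,0.0163,0.0546,0,0,0,0],[255,0.0147,0.0643,0,0,0,0],[255,0.0119,0.0736,0,0,0,0]]' 40
python3 - <<'E'
from h import *
rel((.5428,-.1822,.255),0.494);print(arm.sense()["wrist_torque"])
E
```

```text
time: 6.02
ee_pos: [0.6028, -0.1379, 0.2557]
orientation: [-1.608, -2.699, -0.0]
wrist_force: [-1.6, 0.2, 1.2]
gripper_width: 0.518
t 6.025 now [ 0.6028 -0.1379  0.2557] F [-1.6  0.2  1.2] j [-0.17  0.46  0.41  1.67 -0.2   1.06  0.8 ]
shift [-0.0104 -0.0739  0.0007] turn [ 0.    -0.     0.002]
[-0.04120056  0.49145319 -0.10650224]
```

```bash
python3 -m creep '[[255,-0.004,0.009,0,0,0,0],[255,-0.009,0.017,0,0,0,0],[255,-0.012,0.021,0,0,0,0],[255,-0.012,0.021,0,0,0,0],[255,-0.012,0.021,0,0,0,0],[0,-0.012,0.021,0,0,0,0],[0,-0.012,0.021,0,0,0,0],[0,-0.012,0.021,0,0,0,0]]' 40
python3 - <<'E'
from h import *
rel((.5428,-.1822,.255),0.494)
E
```

```text
time: 7.02
ee_pos: [0.6261, -0.1391, 0.2557]
orientation: [-1.609, -2.698, 0.0]
wrist_force: [-0.1, -0.3, -0.6]
gripper_width: 0.775
t 7.025 now [ 0.6261 -0.1391  0.2557] F [-0.1 -0.3 -0.6] j [-0.16  0.5   0.4   1.6  -0.22  1.08  0.8 ]
shift [ 0.0017 -0.0938  0.0007] turn [-0.    -0.     0.002]
```

```bash
python3 -m creep '[[0,0,0,0,0,0,0],[0,0,0,0,0,0,0],[0,0,0,-0.06,0,0,0],[0,0,0,-0.12,0,0,0],[0,0,0,-0.145,0,0,0],[0,0,0,-0.145,0,0,0]]' 40
python3 - <<'E'
from h import *
rel((.516,.176,.40),-.92)
s=arm.sense();f=arm.grab_frame('wrist');np.savez('w2.npz',p=s['ee_pos'],o=s['orientation'],**f);save('w2.png',f['img'])
E
```

```text
time: 7.78
ee_pos: [0.6265, -0.1391, 0.4032]
orientation: [1.606, 2.695, 0.003]
wrist_force: [-0.3, 0.3, -0.5]
gripper_width: 0.999
t 7.775 now [ 0.6265 -0.1391  0.4032] F [-0.3  0.3 -0.5] j [-0.18  0.38  0.44  1.44 -0.17  1.35  0.76]
shift [0.3298 0.0527 0.0026] turn [ 5.000e-03 -1.000e-03  1.416e+00]
```

View pics/w2.png

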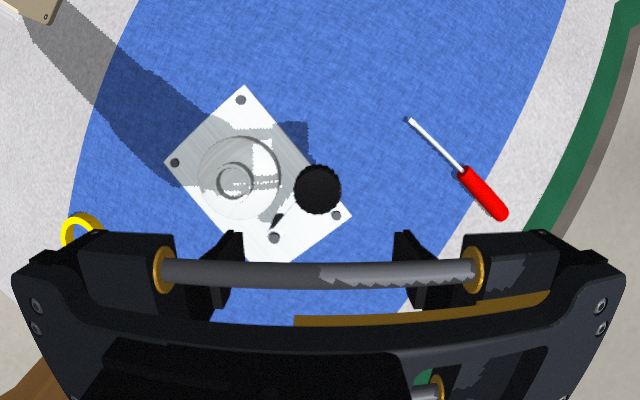

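The cap now sits aside at (317,190) and the pot's neck is open at about (236,181).

```bash
python3 -m creep '[[0,0.33,0.053,0,0,0,1.416],[0,0.33,0.053,0,0,0,1.416],[0,0.33,0.053,0,0,0,1.416],[0,0.33,0.053,0,0,0,1.416],[0,0.33,0.053,0,0,0,1.416],[0,0.33,0.053,0,0,0,1.416],[0,0.33,0.053,0,0,0,1.416],[0,0.33,0.053,0,0,0,1.416]]'
python3 - <<'E'
from h import *
g=dict(np.load('w2.npz'));print("mouth",wpt(g,np.array(236),np.array(181),.06));P=wcloud(g)
m=np.zeros((400,640),bool);m[155:220,285:350]=1;m&=abs(P[...,2]-.0965)<.005;print("cap",P[m].mean(0))
m=np.zeros((400,640),bool);m[155:210,210:262]=1;m&=abs(P[...,2]-.06)<.005;print("neck",m.sum(),cv2.minEnclosingCircle(P[m][:,:2].astype(np.float32)))
s=arm.sense();f=arm.grab_frame('wrist');np.savez('w3.npz',p=s['ee_pos'],o=s['orientation'],**f);save('w3.png',f['img'])
rel((.516,.176,.40),-.92)
E
```

```text
time: 8.82
ee_pos: [0.5151, 0.1776, 0.399]
orientation: [2.971, 1.019, -0.004]
wrist_force: [0.8, -1.7, -0.1]
gripper_width: 0.995
mouth [ 0.54598154 -0.17735001  0.06      ]
cap [ 0.62481649 -0.13755158  0.096062  ]
neck 535 ((0.5422250032424927, -0.18280386924743652), 0.023431437090039253)
t 8.875 now [0.5153 0.1771 0.3991] F [ 0.2 -1.2  0.5] j [-0.78  0.16  0.41  1.7  -0.06  1.3  -1.28]
shift [-0.0001  0.0013 -0.0009] turn [-0.     0.003 -0.001]
```

View pics/w3.png

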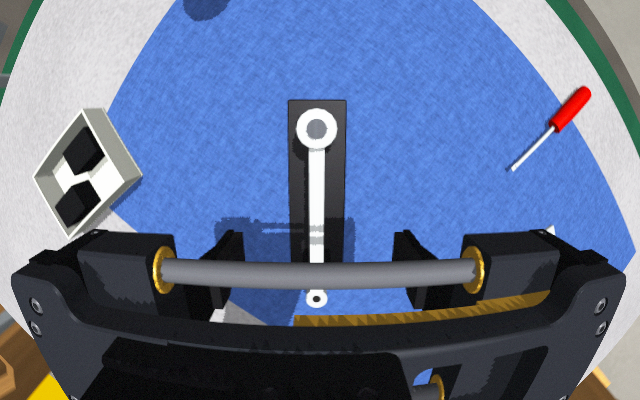

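The bracket lies along the image column at 316, with its boss hole at (317,129) and its eye hole at (316,299).

```bash
python3 - <<'E'
from h import *
f=dict(np.load('w3.npz'));P=wcloud(f)
b=wpt(f,np.array(317),np.array(129),.078);e=wpt(f,np.array(316),np.array(299),.062);print("boss",b,"eye",e,np.linalg.norm((b-e)[:2]))
m=np.zeros((400,640),bool);m[95:160,285:350]=1;m&=abs(P[...,2]-.08)<.005;print("boss",m.sum(),cv2.minEnclosingCircle(P[m][:,:2].astype(np.float32)),P[m][:,2].mean())
m=np.zeros((400,640),bool);m[150:285,295:340]=1;m&=abs(P[...,2]-.062)<.005;q=P[m];l=cv2.fitLine(q[:,:2].astype(np.float32),cv2.DIST_HUBER,0,.01,.01).ravel();print("bar",m.sum(),q.mean(0),l,np.arctan2(l[1],l[0]))
d=l[:2]*np.sign(l[0]);o=l[2:]+d*((b[:2]-l[2:])@d);g=o-.056*d;print("boss on line",o,"bal",g)
rel((*g,.225),np.arctan2(d[1],d[0])-np.pi/2)
E
```

```text
boss [0.56121376 0.21491802 0.078     ] eye [0.40245288 0.09343385 0.062     ] 0.19990853762343094
boss 1296 ((0.561186671257019, 0.21586336195468903), 0.020208537578582764) 0.08051630433114722
bar 1687 [0.4974382  0.16629506 0.0617128 ] [0.7931223  0.60906243 0.4974382  0.16629507] 0.654878
boss on line [0.56104362 0.21513959] bal [0.51662877 0.18103209]
t 8.875 now [0.5153 0.1771 0.3991] F [ 0.2 -1.2  0.5] j [-0.78  0.16  0.41  1.7  -0.06  1.3  -1.28]
shift [ 0.0039 -0.0023  0.174 ] turn [-0.     0.003 -0.005]
```

```bash
python3 -m creep '[[0,0.004,-0.0025,0.06,0,0,0],[0,0.004,-0.0025,0.12,0,0,0],[0,0.004,-0.0025,0.165,0,0,0],[0,0.004,-0.0025,0.18,0,0,0],[0,0.004,-0.0025,0.18,0,0,0],[0,0.004,-0.0025,0.18,0,0,0]]'
python3 - <<'E'
from h import *
rel((.5166,.181,.219),.655-np.pi/2)
E
```

```text
time: 9.62
ee_pos: [0.5182, 0.1813, 0.2225]
orientation: [-2.969, -1.026, -0.004]
wrist_force: [-1.0, 0.3, 0.2]
gripper_width: 0.996
t 9.625 now [0.5182 0.1813 0.2225] F [-1.   0.3  0.2] j [-0.74  0.36  0.38  1.88 -0.16  0.94 -1.2 ]
shift [-0.0015 -0.0008  0.0035] turn [ 0.    -0.003  0.01 ]
```

```bash
python3 -m creep '[[0,-0.001,-0.001,0.003,0,0,0.006],[255,-0.001,-0.001,0.003,0,0,0.006],[255,-0.001,-0.001,0.003,0,0,0.006],[255,-0.001,-0.001,0.003,0,0,0.006],[255,-0.001,-0.001,0.003,0,0,0.006],[255,-0.001,-0.001,0.003,0,0,0.006],[255,-0.001,-0.001,0.003,0,0,0.006],[255,-0.001,-0.001,0.003,0,0,0.006]]' 55
python3 - <<'E'
from h import *
rel((.5166,.181,.219),.655-np.pi/2)
E
```

```text
time: 10.62
ee_pos: [0.516, 0.1812, 0.2177]
orientation: [-2.973, -1.016, -0.0]
wrist_force: [-0.1, 0.2, -0.0]
gripper_width: 0.285
t 10.625 now [0.516  0.1812 0.2177] F [-0.1  0.2 -0. ] j [-0.74  0.36  0.38  1.88 -0.16  0.93 -1.2 ]
shift [ 0.0003  0.0005 -0.0013] turn [-0.    -0.     0.004]
```

```bash
python3 -m creep '[[255,0,0,0,0,0,0],[255,0,0,0,0,0,0],[255,0,0,0,0,0,0],[255,0,0,0,0,0,0],[255,0,0,0,0,0,0]]' 55
python3 - <<'E'
from h import *
rel((.5166,.181,.219),.655-np.pi/2)
E
```

```text
time: 11.25
ee_pos: [0.5161, 0.1812, 0.2177]
orientation: [-2.973, -1.016, -0.0]
wrist_force: [-0.3, -0.6, -0.6]
gripper_width: 0.181
t 11.25 now [0.5161 0.1812 0.2177] F [-0.3 -0.6 -0.6] j [-0.74  0.36  0.38  1.88 -0.16  0.93 -1.2 ]
shift [ 0.0003  0.0005 -0.0013] turn [-0.    -0.     0.004]
```

Gripped (0.181 × 87 ≈ 16 mm). Next I lift straight up.

```bash
python3 -m creep '[[255,0,0,-0.01,0,0,0],[255,0,0,-0.025,0,0,0],[255,0,0,-0.045,0,0,0],[255,0,0,-0.065,0,0,0],[255,0,0,-0.09,0,0,0],[255,0,0,-0.11,0,0,0],[255,0,0,-0.11,0,0,0],[255,0,0,-0.11,0,0,0]]' 55
python3 - <<'E'
from h import *
s=arm.sense();print(s["wrist_torque"],s["gripper_width"])
s=arm.sense();f=arm.grab_frame('wrist');np.savez('w4.npz',p=s['ee_pos'],o=s['orientation'],**f);save('w4.png',f['img'])
d=np.array([np.cos(.655),np.sin(.655)]);g=np.array([.5425,-.1825])-.056*d
rel((*g,.334),.655-np.pi/2)
E
```

```text
time: 12.25
ee_pos: [0.5157, 0.1812, 0.3272]
orientation: [-2.973, -1.016, 0.001]
wrist_force: [0.3, 0.5, -5.6]
gripper_width: 0.171
[-0.05087836  0.17047725  0.00187552] 0.1710077214643239
t 12.3 now [0.5156 0.1812 0.3269] F [-0.5 -0.3 -6. ] j [-0.78  0.22  0.4   1.79 -0.1   1.15 -1.25]
shift [-0.2574  0.3038 -0.0069] turn [-0.     0.001  0.004]
```

View pics/w4.png

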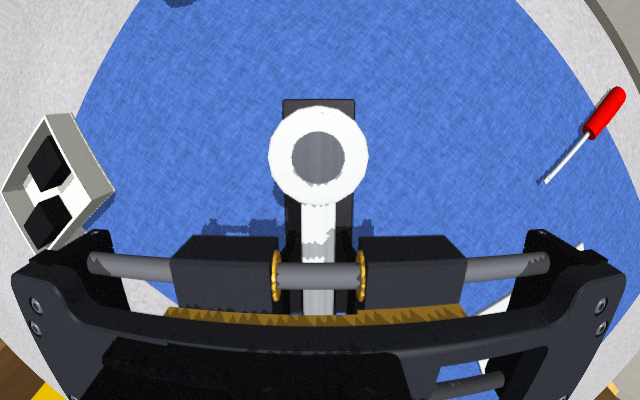

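The bracket is off the stand and in the jaws, with its boss centre at (318,157). I'll measure the boss's offset and tilt in the grasp.

```bash
cat > b.py <<'E'
from h import *
import sys
def boss(fn,v0=95,v1=215,u0=260,u1=375):
    f=dict(np.load(fn));P=wcloud(f);R=Ro.from_rotvec(f["o"])
    m=np.zeros((400,640),bool);m[v0:v1,u0:u1]=1
    h=f["p"][2]-.1627+.025;m&=abs(P[...,2]-h)<.009;q=P[m]
    c,r=cv2.minEnclosingCircle(q[:,:2].astype(np.float32))
    A=np.c_[q[:,:2]-c,np.ones(len(q))];k=np.linalg.lstsq(A,q[:,2],rcond=None)[0]
    print("boss",np.round(c,4),r,"z",q[:,2].mean(),"expect",h,"slope",k[:2].round(3),"in tool",R.inv().apply(np.array([*c,q[:,2].mean()])-f["p"]).round(4));return np.array(c)
if __name__=="__main__":boss(sys.argv[1])
E
python3 b.py w4.npz
```

```text
boss [0.5603 0.2161] 0.02018885500729084 z 0.18988252277062453 expect 0.18948724712732654 slope [-0.006 -0.004] in tool [ 0.0568 -0.0002  0.1373]
```

```bash
python3 -m creep '[[255,-0.02,0.025,0,0,0,0],[255,-0.06,0.07,0,0,0,0],[255,-0.1,0.12,0,0,0,0],[255,-0.14,0.165,0,0,0,0],[255,-0.18,0.213,0,0,0,0],[255,-0.22,0.26,0,0,0,0],[255,-0.245,0.29,0,0,0,0],[255,-0.257,0.304,0,0,0,0]]' 55
python3 -m creep '[[255,0,0,0,0,0,0],[255,0,0,0,0,0,0],[255,0,0,0,0,0,0]]' 55
python3 - <<'E'
from h import *
s=arm.sense();f=arm.grab_frame('wrist');np.savez('w5.npz',p=s['ee_pos'],o=s['orientation'],**f);save('w5.png',f['img'])
import b
c=b.boss('w5.npz');t=s['ee_pos'][:2]+np.array([.5425,-.1825])-c
rel((*t,.285),.655-np.pi/2)
E
```

```text
time: 13.3
ee_pos: [0.4979, -0.2191, 0.3269]
orientation: [2.974, 1.011, -0.003]
wrist_force: [-0.2, 0.9, -6.0]
gripper_width: 0.176
time: 13.68
ee_pos: [0.4992, -0.2153, 0.3274]
orientation: [-2.971, -1.019, 0.0]
wrist_force: [-0.8, -0.5, -5.9]
gripper_width: 0.179
boss [ 0.5442 -0.1801] 0.02003328502178192 z 0.19018185245201943 expect 0.18973960784841323 slope [-0.007 -0.004] in tool [ 5.720e-02 -1.000e-04  1.373e-01]
t 13.725 now [ 0.4992 -0.2154  0.3276] F [-0.2  0.4 -4.8] j [-0.27  0.24  0.69  1.81 -0.17  1.15 -0.44]
shift [-0.0028  0.0008  0.0426] turn [-0.001 -0.     0.005]
```

Level to about 0.008 rad, with the grip about 57 mm from the boss. Next I lower it.

```bash
python3 -m creep '[[255,-0.0015,0.001,0.01,0,0,0],[255,-0.0028,0.001,0.022,0,0,0],[255,-0.0028,0.001,0.034,0,0,0],[255,-0.0028,0.001,0.042,0,0,0],[255,-0.0028,0.001,0.042,0,0,0],[255,-0.0028,0.001,0.042,0,0,0],[255,-0.0028,0.001,0.042,0,0,0],[255,-0.0028,0.001,0.042,0,0,0]]' 55
python3 - <<'E'
from h import *
import b
s=arm.sense();f=arm.grab_frame('wrist');np.savez('w6.npz',p=s['ee_pos'],o=s['orientation'],**f);save('w6.png',f['img'])
c=b.boss('w6.npz');t=s['ee_pos'][:2]+np.array([.5425,-.1825])-c
rel((*t,.285),.655-np.pi/2);print("pin z",s['ee_pos'][2]-.1897)
f=arm.grab_frame('side');g=arm.grab_frame('scene')
a=np.vstack([cv2.resize(x['img'][r:r+130,c:c+220],None,fx=2.2,fy=2.2,interpolation=cv2.INTER_CUBIC) for x,r,c in((f,170,250),(g,140,180))]);save('fin.png',a)
E
```

```text
time: 14.72
ee_pos: [0.4974, -0.219, 0.286]
orientation: [2.973, 1.016, 0.001]
wrist_force: [-0.2, -0.5, -4.8]
gripper_width: 0.175
boss [ 0.5425 -0.1839] 0.020029794424772263 z 0.1487680102002036 expect 0.1482989117913697 slope [-0.006 -0.006] in tool [ 0.057  -0.0002  0.1373]
t 14.775 now [ 0.4974 -0.219   0.2859] F [-0.3  0.6 -5.2] j [-0.25  0.29  0.67  1.85 -0.21  1.07 -0.41]
shift [ 0.0009 -0.0011  0.0009] turn [ 0.    -0.     0.004]
pin z 0.0962989117913697
```

View pics/fin.png

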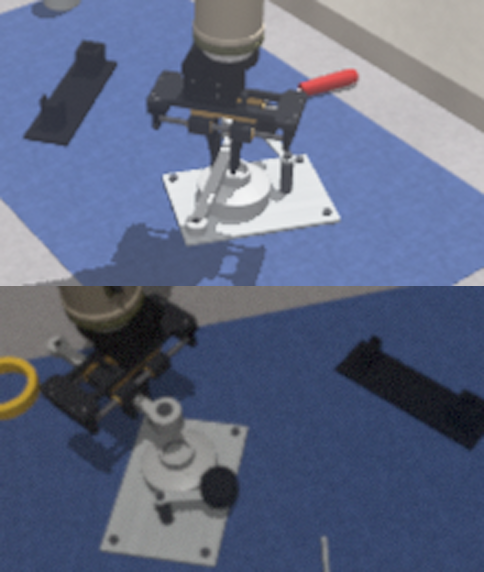

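The bracket hangs level with its boss above the open mouth, and the cap is swung aside. Nothing else has moved. I'll let it settle and hand in.

```bash
python3 -m creep '[[255,0,0,0,0,0,0],[255,0,0,0,0,0,0],[255,0,0,0,0,0,0],[255,0,0,0,0,0,0]]' 55
python3 -c "
from plant import arm
print(abs(arm.sense()['joint_velocities']).max());print(arm.close_job())"
```

```text
time: 15.38
ee_pos: [0.4973, -0.219, 0.2857]
orientation: [-2.973, -1.016, -0.0]
wrist_force: [0.1, -0.3, -5.1]
gripper_width: 0.178
0.00225923766201913
the job is handed in; nothing more can be done
None
```

I handed the job in at about 15.4 s, and the hand-in reports no verdict. All the figures below are my own measurements.

- **Cap:** I turned it about 1.54 rad anticlockwise with the link in place. That comes from the tool's yaw, because I did not measure the cap's own angle. I then swung it aside on the link to about 1.37 rad, worked out from the cap's position in a wrist picture.
- **Bracket arm:** I gripped it at its balance point (boss axis measured 57 mm away against the nominal 56 mm) and lifted it straight off the stand. It is held over the pot.
- **Last checks:**
  - The boss axis, and so the pin, is about 1.4 mm horizontally from the mouth's centre.
  - The pin tip is about 36 mm above the rim, worked out from the tool height and the grasp height.
  - Tilt is about 0.01 rad.
  - The wrist carries only the bracket's weight, about 5 N.
  - The fastest joint speed was 0.002 rad/s.
- **Other things on the bench:** those in view in the final pictures look unmoved. I judged this by eye, and the tray was not in view.

The camera views disagreed by up to 6 mm on the cap's position and up to 9 mm on the boss's, the latter in an oblique view. I used the close wrist views, and those of the mouth agreed to within about 3 mm, apart from one hand-picked pixel that was about 7 mm off.

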